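# Pry the retaining ring off the tube shaker's spindle

## Robot

A 6-joint arm with a two-finger parallel gripper is mounted at the origin on the work surface. World frame = base frame: x ahead of the robot, y to its left, z up, the work surface at z = 0. Lengths are in mm, angles in rad, forces in N, time in s.
With the tool pointing down it reaches from about 275 to 1000 mm from the base axis. Payload 8.4 kg.
Tool frame: the origin (TCP) lies between the finger pads; the fingertips stand 22 mm ahead of it and the grasp point (between the pads) lies 3 mm ahead of it; z points along the fingers, y is the line along which they close (so a half turn about z gives the same grasp; the last joint's range is limited). The gripper opens to 85 mm and grips with 20 to 120 N. Pads are 22 mm wide; open, the fingers measure 114 mm over their backs; the gripper's body (76 mm by 85 mm) begins 54 mm behind the grasp point. The pads swing forward as they close: fully open they stand 13 mm farther back than shut.
Start: joints at [1.11, 0.353, 1.633, -0, 1.155, -0.002], TCP at [276.794, 560.369, 253.281] pointing down, gripper open.
Joint ranges: [-2.63, 2.63], [-0.92, 2.1], [0.06, 2.66], [-1.3, 4.44], [0, 2.69], [-3.02, 3.02]. Speed limits (rad/s): [2.22, 2.22, 2.79, 3.14, 3.14, 3.14].

## Interface

Orientations are given as [roll, pitch, yaw] about the fixed x, y, z axes, in that order (R = Rz(yaw) Ry(pitch) Rx(roll)).
In Python, from rig import r, grab_frame gives the robot as it stands.
- The arm moves only by the shell command python3 -m inch 'ROWS' [FORCE]. ROWS is JSON, a list of rows, each a list of 7 numbers: the turn, a rotation vector about the tool's x, y, z as a fraction of full scale, then the shift along the tool's x, y, z as a fraction of full scale, then the closure, from 0 (fully open) to 1 (shut). In form: [[rx, ry, rz, dx, dy, dz, fingers], ...]. A call has 1 to 8 rows; each row shifts and turns the commanded pose from where the row before left it, along the tool's axes as they then stand; what a row does not reach is not made up. Full scale, the value 1, is 2.5 cm for a shift and pi rad for a turn. A row lasts 1/12 s, in which the tool goes at most 41.7 mm and 7.16 degrees, less where a joint would pass 70% of its speed; a pose out of reach is approached as far as the arm can. A call with a number of a shift or a turn outside -1 to 1 is refused whole. A call with a gripper value outside its range is refused whole. The fingers move at their own pace and stop on an object; FORCE is the grip in N (left out, the last holds). Time passes only in rows, so rows that do not move let the fingers close. It gives the time, the measured TCP pose, the force, the opening and the grip force at its end, in the units of the state.
- r.sense(): the state, without advancing time (a new reading comes with each control period).
- grab_frame(name): name is "side" or "top"; returns a dict with "pixels" (384x512x3 uint8, red, green, blue), "z_map" (384x512 float32, mm along the optical axis (not along the pixel's ray), 0 where there is no reading), "vertical_fov" (degrees; the focal length in pixels is half the picture's height over the tangent of half this angle, whatever the lens; pixels are square), "cx", "cy" (the principal point, pixels), "cam_to_world" (4x4, takes a point from camera to world coordinates). Camera axes: x right, y down, z forward; pixel columns grow to the right and rows downward; lengths in mm; the calibration is good to about 2 mm. A picture is of the moment at which its call begins.
- r.sign_off(): hands the job in; it is judged then, once.
The state is a dict: "clock": time; "qpos": joint angles; "qvel": joint speeds; "joint_efforts": joint torques, N m; "eef_pos": TCP position; "tcp_rot": TCP orientation; "contact_force": force on the tool from outside, world axes, zero at the start; "wrist_torque": the same for the moment, N m; "opening": opening from 0.0 (shut) to 1.0 (fully open); "grasp_force": force on a finger pad.
Only numpy, scipy, OpenCV 4.12 (cv2) and the standard library are available. Lean on these libraries where they do the work, as an engineer would, in place of code of your own. Each camera call takes 0.05 s, during which the arm holds its last target. There are 200 camera calls.

## Task

Free the shaker's tray for cleaning: take the hooked pick from its stand, feel its hook down to the tray inside the window of the spring retaining ring, and pull on the ring's bridge to pry the ring out of the groove in the spindle, gently, without leaning on the tray or straining the ring and without touching the ring with your fingers. Leave the ring lying flat in the tray, off the spindle, hang the pick back in its stand, and leave the bowl and the two jars alone.

Things in the scene. Friction and masses are not known exactly. Their poses are not given: they have to be found in the camera images.
- shaker: Fixed white tube shaker, housing 210 x 210 mm, carrying a square tray on top, with a vertical steel spindle in the middle. Origin at the centre of its underside on the bench, z up, coaxial with the spindle
- tray_mid (a point): Centre of the tray's floor, 75 mm above the bench. Aluminium tray, 192 x 192 mm inside, square to the shaker's axes, rim 10 mm high and 4 mm thick. On rubber mounts: pressed, it gives about 1 mm per 6 N after the first 1 N, at most 4 mm; more than about 10 N there or on the spindle is leaning on it
- spindle (a point): Point on the spindle axis, 6.5 mm above the tray floor, at the top of the spindle's shoulder on which the ring rests. Upward from the tray floor: shoulder 28 mm in diameter, 6.5 mm high; groove with a core 16 mm in diameter, 4.5 mm high; head 26 mm in diameter, 6 mm high
- ring: Dark steel spring retaining ring, flat horseshoe 3 mm thick, about 30 g, in the groove at the start. Origin on its underside, on the spindle axis when seated; z up; +x points to its closed end (bridge), the only way it comes off. Rails at y = 11 to 16 mm either side from the bridge to x = 6 mm, then two sprung prongs to x = -10 mm that grip the core
- ring_bridge (a point): On the ring's underside, inner edge of the bridge: ring x = 33 mm; the bridge runs to x = 39. From the spindle head (x = 13) to here is a window open from above, 22 mm wide. The bridge sags to 5 to 6.5 mm over the tray floor. The prongs let go after some 7 mm of pull, at about 4 to 10 N; from 24 mm on the ring is off the shoulder and drops onto the tray. Over about 20 N would bend it
- pick: Hooked pick, about 60 g, hung upright by its flange. Origin on the shank axis at the flange's underside; z up the handle, +x the way the hook points. Black flange 4 mm thick, x = -18 to 28 mm (longer on the hook side), 36 mm wide. Wooden handle 24 mm in x, 16 mm in y, from z = 4 to 59 mm, on the shank axis. Below it a collar 9 mm in diameter to z = -14 mm, then the steel shank with the hook
- pick_collar (a point): Foot of the pick's collar, on the shank axis, 14 mm below the flange's underside. From it the steel shank, 5 mm in diameter, slides like a telescope and is stuck by friction (60 N) at a length that is not measured: its foot is 38 to 58 mm below the flange's underside. At the foot a horizontal toe, 5 mm thick, reaches to 9.5 mm from the shank axis in pick +x
- stand: Fixed grey plastic stand for the pick, 80 x 80 mm, 78 mm high, open at front and back. Origin at the centre of its underside, z up
- stand_hole (a point): Centre of the square hole, 28 x 28 mm, in the stand's 6 mm top plate, at the plate's top, 78 mm above the bench. Hook and shank hang through it, the flange rests on the plate
- bowl: Loose steel bowl, 110 mm in diameter, 50 mm high; origin at the centre of its underside. Bystander
- jar_a: Loose sample jar with red cap, 48 mm in diameter, 56 mm high; origin at the centre of its underside. Bystander
- jar_b: Another jar like jar_a. Bystander

How it is judged (in metres and radians):
On the way, in this order (a step that is already met when the one before it is completed fails the run):
1. the pick is lifted out of its stand (z of pick in the frame of stand_hole above 0.045 m), for 0.1 s.
2. the hook pulls on the ring from inside its window, the ring still in the groove (y of pick in the frame of ring between -0.012 and 0.012 m and x of pick in the frame of ring between 0.012 and 0.04 m and horizontal distance between ring and spindle below 0.006 m and contact force between pick and ring above 1 N), for 0.05 s.
3. the ring is pulled out of the groove with the hook inside it (y of pick in the frame of ring between -0.012 and 0.012 m and x of pick in the frame of ring between 0.012 and 0.04 m and horizontal distance between ring and spindle above 0.02 m), for 0.05 s.
At the end, for the whole second after the job is handed in: The ring lies flat (within 0.12 rad) and still on the tray floor (its underside within 4 mm of it), its origin more than 18 mm from the spindle axis; the pick hangs upright (within 0.1 rad) and still in its stand, flange on the plate (within 4 mm), its axis within 13 mm of the hole's centre (horizontal distance between ring and spindle above 0.018 m and angle between ring's own z axis and vertical below 0.12 rad and z of ring in the frame of shaker between 0.071 and 0.079 m and horizontal distance between ring and shaker below 0.1 m and linear speed of each of ring, pick below 0.02 m/s and horizontal distance between pick and stand_hole below 0.013 m and z of pick in the frame of stand_hole between -0.003 and 0.004 m and angle between pick's own z axis and vertical below 0.1 rad); the robot touches nothing.
It fails at once if the pick presses on the shaker's tray or spindle with more than 12 N (contact force between pick and shaker above 12 N).
It fails at once if the pick strains the ring with more than 22 N (contact force between pick and ring above 22 N).
It fails at once if the robot itself touches the ring (contact force between any of the fingers, the arm and ring above 0.5 N).
It fails at once if the bowl or a jar is moved more than 20 mm or tipped (distance of any of bowl, jar_a, jar_b from where it was at the start of the episode above 0.02 m or angle between any of bowl, jar_a, jar_b's own z axis and vertical above 0.3 rad).
It also fails if it takes over 64 s, if anything falls off the work surface, if the arm or the gripper's body presses on something with over 40 N, if the wrist force passes 120 N, or if a joint passes its speed limit or range.

## Working session

There is one attempt and no reset: what is moved stays moved. The work goes in short steps, Python scripts to look and compute and a shell command to move; the robot and the scene stay as the last step left them, time stands still between calls to the robot, and variables do not carry over. Pictures are saved under pics/ and viewed, at most 10 in all, crops included, and the job is handed in when it is done.

```bash
ls; mkdir -p pics
cat > h.py <<'E'
import numpy as np, cv2
from rig import r, grab_frame
def grab(n):
    f=grab_frame(n); z=f["z_map"].astype(float); h,w=z.shape
    fl=h/2/np.tan(np.radians(f["vertical_fov"])/2)
    u,v=np.meshgrid(np.arange(w),np.arange(h))
    P=np.stack([(u-f["cx"])/fl*z,(v-f["cy"])/fl*z,z,np.ones_like(z)],-1)@np.array(f["cam_to_world"]).T
    P=P[...,:3]; P[z==0]=np.nan
    return f,f["pixels"],P
def save(n,img): cv2.imwrite("pics/"+n+".png",cv2.cvtColor(img,cv2.COLOR_RGB2BGR))
E
python3 - <<'E'
from h import *
for n in("top","side"):
    f,i,P=grab(n); np.savez("/tmp/"+n,i=i,P=P); save(n,i); print(n,f["vertical_fov"],np.array(f["cam_to_world"]).round(2))
print(r.sense())
a,b=[cv2.imread(f"pics/{n}.png") for n in("top","side")]
cv2.imwrite("pics/both.png",cv2.resize(np.vstack([a,b]),None,fx=.78,fy=.78))
E
```

```text
pics
top 56.66968414586829 [[-1.0000e-02 -9.9000e-01  1.3000e-01  4.3986e+02]
 [-1.0000e+00  1.0000e-02  0.0000e+00  1.0460e+01]
 [-0.0000e+00 -1.3000e-01 -9.9000e-01  9.0103e+02]
 [ 0.0000e+00  0.0000e+00  0.0000e+00  1.0000e+00]]
side 50.34070557415937 [[ 8.2000e-01 -4.3000e-01  3.7000e-01  1.9293e+02]
 [-5.7000e-01 -6.1000e-01  5.6000e-01 -5.3250e+02]
 [-1.0000e-02 -6.7000e-01 -7.4000e-01  8.0814e+02]
 [ 0.0000e+00  0.0000e+00  0.0000e+00  1.0000e+00]]
{'clock': 0.1, 'qpos': array([ 1.10962809e+00,  3.53588273e-01,  1.63408516e+00, -2.71637330e-05,
        1.15519484e+00, -2.37974336e-03]), 'qvel': array([-0.00068321, -0.00226978, -0.00120461,  0.00108271, -0.00028274,
       -0.00134235]), 'joint_efforts': array([ 1.08193159e-03, -6.06359696e+01, -3.42822433e+01, -5.72697490e-05,
        4.02046717e-03,  7.12303176e-06]), 'eef_pos': array([276.60072187, 560.00043793, 252.62000623]), 'tcp_rot': array([-3.14031697e+00,  2.18016391e-05,  2.68281516e+00]), 'contact_force': array([-0.03991669, -0.05780868, -0.10645412]), 'wrist_torque': array([-0.00157665,  0.03352699,  0.00801827]), 'grasp_force': 0.0, 'opening': 1.0003995692894516}
```

View pics/top.png

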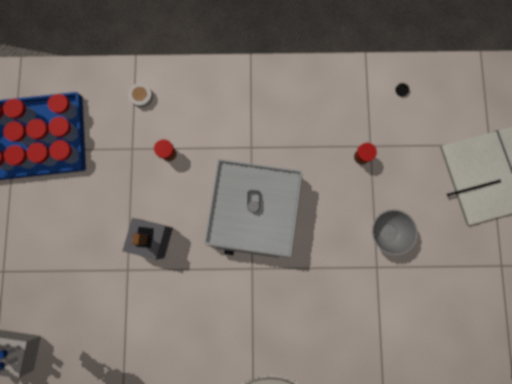

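View pics/side.png

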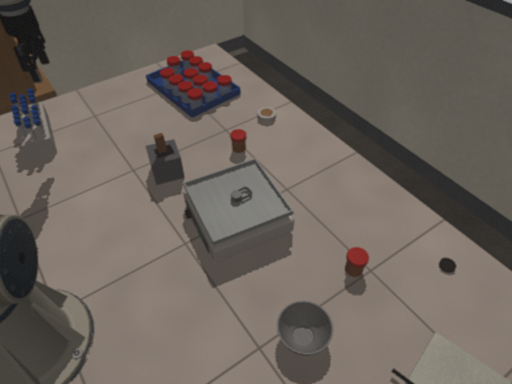

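Top view: shaker at about (255,209) with the spindle and ring at (254,202), stand at (148,239) with the wooden handle at (138,238), bowl at (395,233), jars at (165,150) and (366,153). The side view shows the same layout, with the ring at (241,194) and the pick at (162,148).

Run:
```python
from h import *
T=np.load("/tmp/top.npz");S=np.load("/tmp/side.npz")
def z(i,u,v,s,k): 
    return cv2.resize(i[v-s:v+s,u-s:u+s],(390,390),interpolation=cv2.INTER_CUBIC)
a=np.hstack([z(T['i'],255,205,26,1),z(S['i'],241,195,26,1)])
b=np.hstack([z(T['i'],146,239,26,1),z(S['i'],165,158,26,1)])
im=np.vstack([a,b]); im=np.clip(im.astype(float)*1.6,0,255).astype(np.uint8)
save("crops",cv2.resize(im,(600,600)))
for n,D in(("top",T),("side",S)):
    P=D['P'];i=D['i']
    x,y,zz=P[...,0],P[...,1],P[...,2]
    # tray rim / outline
    print(n)
    m=(zz>68)&(zz<95)&(abs(y)<140)&(x>250)&(x<650)
    c=P[m][:,:2].astype(np.float32); print("shaker rect",m.sum(),cv2.minAreaRect(c), "tray z",np.median(zz[m]))
    m=(zz>70)&(zz<82)&(y>140)&(y<360)&(x>250)&(x<480)
    n_,l,st,ce=cv2.connectedComponentsWithStats(m.astype(np.uint8))
    for k in range(1,n_):
        if st[k][4]>60: print("plate",st[k][4],cv2.minAreaRect(P[l==k][:,:2].astype(np.float32)),np.median(zz[l==k]))
    m=(zz>90)&(y>140)&(y<360)&(x>250)&(x<480)
    print("handle",m.sum(),cv2.minAreaRect(P[m][:,:2].astype(np.float32)),zz[m].max()); mm=m&(zz>132); print("handle top",mm.sum(),cv2.minAreaRect(P[mm][:,:2].astype(np.float32)),P[mm].mean(0))
```

```text
top
shaker rect 7414 ((524.8568115234375, 33.79541778564453), (200.10125732421875, 200.4331817626953), 81.1317138671875) tray z 74.40723174472919
plate 807 ((452.0302429199219, 288.20050048828125), (81.15474700927734, 74.5582504272461), 75.19585418701172) 77.75082323825518
handle 150 ((453.05279541015625, 284.0814514160156), (16.63446044921875, 22.196439743041992), 89.09172058105469) 139.34892156764283
handle top 84 ((452.63079833984375, 284.4201965332031), (15.953028678894043, 21.27928352355957), 89.33197021484375) [452.63512223 284.17180523 136.05624749]
side
shaker rect 5596 ((522.7484741210938, 31.89929962158203), (203.97962951660156, 201.13075256347656), 81.14523315429688) tray z 75.06743459373484
plate 443 ((450.9086608886719, 284.8800964355469), (83.58145904541016, 77.36975860595703), 75.57474517822266) 77.46261428199068
handle 171 ((449.88946533203125, 282.3955383300781), (20.2249698638916, 24.3735408782959), 82.18143463134766) 138.38441899354598
handle top 42 ((450.25567626953125, 283.71868896484375), (23.982492446899414, 18.977787017822266), 5.213150501251221) [449.24762638 281.66802313 135.57796426]
```

View pics/crops.png

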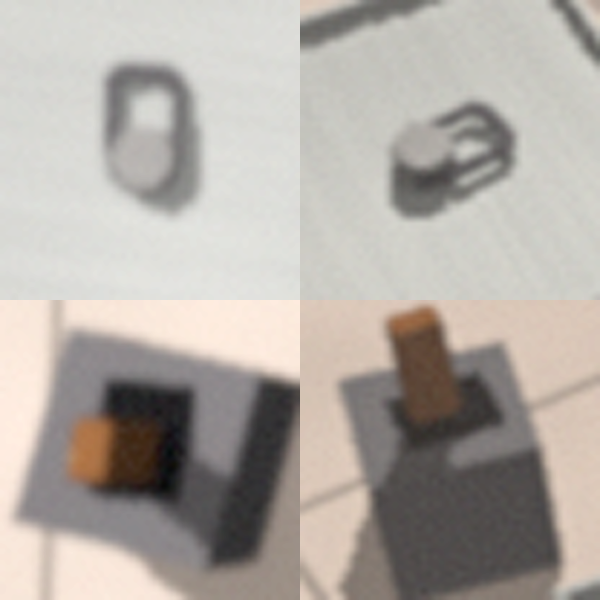

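Crops: the ring's bridge points up the image (world +x), at about (148,72) in the top-left tile, with a slight tilt. The flange is the dark patch around the handle in the lower tiles. Next I'll measure the flange and the ring by colour.

Run:
```python
from h import *
for n in("top","side"):
    D=np.load(f"/tmp/{n}.npz");P=D['P'];i=D['i'].astype(float)
    g=i.max(-1);x,y,z=P[...,0],P[...,1],P[...,2]
    m=(z>76)&(z<92)&(abs(x-452)<45)&(abs(y-285)<45)&(g<55)
    q=P[m]; print(n,"flange",m.sum(),cv2.minAreaRect(q[:,:2].astype(np.float32)),q.min(0).round(1),q.max(0).round(1),np.median(q[:,2]))
    near=(abs(x-525)<70)&(abs(y-33)<45)
    h=near&(z>87.5); print("head",h.sum(),P[h].mean(0).round(1),P[h].min(0).round(1),P[h].max(0).round(1))
    v,u=np.where(near&(g<95)); 
    print("dark uv",len(u),u.min(),u.max(),v.min(),v.max(), np.median(g[near]))
    if n=="top":
        sl=np.s_[188:222,240:272]
        print(g[sl].astype(int)[:, :].tolist().__str__().replace('], ','\n'))
```

```text
top flange 272 ((449.9131164550781, 275.68719482421875), (49.51567459106445, 61.60651779174805), 89.4969253540039) [418.9 251.   76. ] [480.9 300.5  91.5] 80.93144256912234
head 98 [524.8  34.2  91.1] [513.5  22.8  87.8] [560.4  45.8  94. ]
dark uv 155 247 262 190 214 137.0
[[134, 136, 136, 135, 135, 137, 136, 137, 136, 133, 133, 131, 132, 132, 134, 133, 133, 134, 135, 136, 136, 136, 138, 137, 137, 136, 136, 136, 137, 136, 137, 136
[134, 135, 134, 135, 135, 134, 136, 134, 130, 125, 121, 120, 119, 120, 121, 122, 123, 124, 127, 132, 135, 137, 137, 136, 138, 138, 138, 137, 137, 136, 136, 136
[134, 133, 134, 135, 134, 133, 134, 127, 117, 104, 96, 94, 94, 96, 98, 99, 101, 102, 110, 121, 130, 136, 136, 137, 137, 137, 136, 138, 137, 137, 137, 137
[134, 133, 134, 133, 134, 134, 129, 118, 100, 84, 76, 75, 74, 77, 78, 79, 78, 82, 88, 102, 117, 130, 136, 138, 137, 138, 138, 138, 138, 138, 138, 138
[135, 135, 134, 134, 134, 133, 124, 105, 83, 73, 72, 74, 76, 75, 74, 73, 73, 74, 75, 84, 102, 122, 133, 135, 137, 136, 137, 137, 137, 138, 138, 139
[135, 136, 134, 135, 134, 132, 122, 97, 77, 71, 73, 
[... 4003 characters left out ...]
139, 141, 139, 140, 141, 141, 142, 141, 141, 141, 142, 142, 142, 142, 141, 141, 141, 141, 141, 141, 140
[139, 137, 139, 138, 138, 139, 139, 138, 139, 139, 139, 139, 140, 141, 139, 140, 139, 141, 140, 141, 140, 141, 142, 141, 142, 143, 142, 142, 142, 142, 141, 142
[137, 137, 138, 139, 139, 138, 139, 139, 139, 139, 139, 139, 140, 140, 140, 139, 141, 141, 141, 142, 142, 141, 142, 141, 140, 141, 141, 142, 142, 142, 141, 142]]
side flange 168 ((445.6389465332031, 274.4068908691406), (57.81413269042969, 57.20538330078125), 76.37149810791016) [411.  244.4  76.2] [477.3 301.9  90.7] 80.7948008169027
head 79 [522.2  30.9  91.1] [509.8  18.7  87.9] [535.6  45.9  94.4]
dark uv 208 231 251 187 206 127.0
```

```bash
cat >> h.py <<'E'
def rect(f,z,cx,cy,half,s):
    """ortho map of plane z: image right = +x world, up = +y ; s px/mm"""
    n=int(2*half*s); k=(np.arange(n)+.5)/s-half
    X,Y=np.meshgrid(cx+k,cy-k)
    M=np.linalg.inv(np.array(f["cam_to_world"]))
    Q=np.stack([X,Y,np.full_like(X,z),np.ones_like(X)],-1)@M.T
    h=f["pixels"].shape[0]; fl=h/2/np.tan(np.radians(f["vertical_fov"])/2)
    return cv2.remap(f["pixels"],(Q[...,0]/Q[...,2]*fl+f["cx"]).astype(np.float32),(Q[...,1]/Q[...,2]*fl+f["cy"]).astype(np.float32),cv2.INTER_CUBIC)
E
python3 - <<'E'
from h import *
rows=[]
F={n:grab_frame(n) for n in("top","side")}
def grid(im,cx,cy,half,s):
    im=np.clip(im.astype(float)*1.7,0,255).astype(np.uint8).copy()
    for v in range(int(np.ceil((cx-half)/10)*10),int(cx+half)+1,10): 
        p=int((v-cx+half)*s); cv2.line(im,(p,0),(p,len(im)),(255,255,0) if v%50==0 else (0,160,0),1); 
    for v in range(int(np.ceil((cy-half)/10)*10),int(cy+half)+1,10):
        p=int((cy+half-v)*s); cv2.line(im,(0,p),(len(im),p),(255,255,0) if v%50==0 else (0,160,0),1)
    return im
out=[]
for (z,cx,cy) in((83.5,540,33),(82,450,285)):
    out.append(np.hstack([grid(rect(F[n],z,cx,cy,37,4),cx,cy,37,4) for n in F]))
save("rect",np.vstack(out))
E
```

```text
(no output)
```

View pics/rect.png

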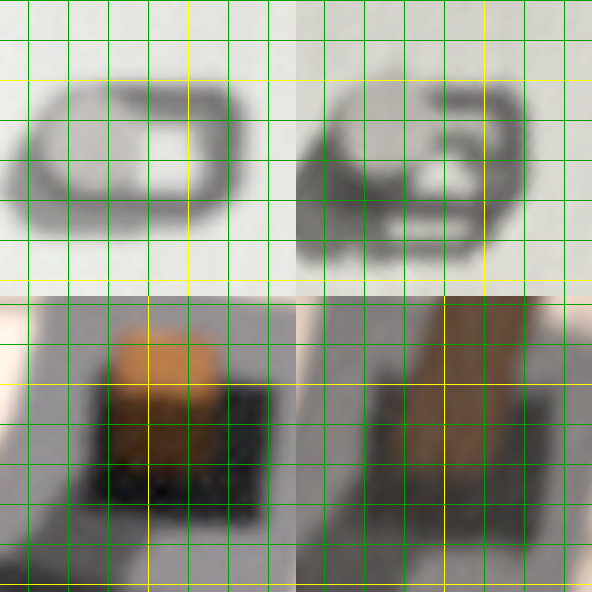

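Rectified view: the flange spans x≈436–481 and y≈266–302, longer on the +x side, so the hook points to world +x at about -4°. The ring's bridge is at x≈557, y≈32, also pointing +x. First I'll turn the tool and move above the pick.

```bash
cat > go.py <<'E'
import sys,numpy as np
from scipy.spatial.transform import Rotation as R
from rig import r
s=r.sense(); p=s["eef_pos"]; rot=R.from_euler("xyz",s["tcp_rot"])
t=np.array([float(a) for a in sys.argv[1:4]])
d=rot.inv().apply(t-p); print("pos",p.round(1),"rpy",s["tcp_rot"].round(3),"F",s["contact_force"].round(1),"units",(d/25).round(3))
if len(sys.argv)>4:
    a=(R.from_euler("xyz",[np.pi,0,float(sys.argv[4])]));print("turn units",((rot.inv()*a).as_rotvec()/np.pi).round(4))
E
python3 -m inch '[[0,0,0.0376,0,0,0,0],[0,0,0.0376,0,0,0,0],[0,0,0.0376,0,0,0,0],[0,0,0.0376,0,0,0,0],[0,0,0.0376,0,0,0,0]]'
python3 -m inch '[[0,0,0.0376,0,0,0,0],[0,0,0.0376,0,0,0,0],[0,0,0.0376,0,0,0,0],[0,0,0.0376,0,0,0,0],[0,0,0.0376,0,0,0,0],[0,0,0,0,0,0,0]]'
python3 go.py 451.5 283 240 1.50
```

```text
clock: 0.62
eef_pos: [276.7, 560.3, 253.1]
tcp_rot: [-3.141, 0.0, 2.086]
contact_force: [0.2, -0.5, 0.7]
opening: 1.003
grasp_force: 0.0
clock: 1.12
eef_pos: [276.7, 560.3, 253.1]
tcp_rot: [-3.141, 0.0, 1.496]
contact_force: [0.4, 0.3, 0.1]
opening: 0.999
grasp_force: 0.0
pos [276.7 560.3 253.1] rpy [-3.141  0.     1.496] F [0.4 0.3 0.1] units [-10.538   7.798   0.526]
turn units [-0.      0.0001 -0.0012]
```

```bash
python3 -m inch '[[0,0,0,-0.753,0.557,0.04,0],[0,0,0,-0.753,0.557,0.04,0],[0,0,0,-0.753,0.557,0.04,0],[0,0,0,-0.753,0.557,0.04,0],[0,0,0,-0.753,0.557,0.04,0],[0,0,0,-0.753,0.557,0.04,0],[0,0,0,-0.753,0.557,0.04,0]]'
python3 -m inch '[[0,0,0,-0.753,0.557,0.04,0],[0,0,0,-0.753,0.557,0.04,0],[0,0,0,-0.753,0.557,0.04,0],[0,0,0,-0.753,0.557,0.04,0],[0,0,0,-0.753,0.557,0.04,0],[0,0,0,-0.753,0.557,0.04,0],[0,0,0,-0.753,0.557,0.04,0],[0,0,0,0,0,0,0]]'
python3 go.py 451.5 283 115 1.50
```

```text
clock: 1.7
eef_pos: [365.3, 421.1, 246.2]
tcp_rot: [-3.142, 0.0, 1.506]
contact_force: [0.2, -0.3, 0.7]
opening: 1.0
grasp_force: 0.0
clock: 2.37
eef_pos: [454.5, 281.2, 239.1]
tcp_rot: [3.141, 0.001, 1.504]
contact_force: [-0.3, -0.4, -0.7]
opening: 1.004
grasp_force: 0.0
pos [454.5 281.2 239.1] rpy [3.141e+00 1.000e-03 1.504e+00] F [-0.3 -0.4 -0.7] units [ 0.07  -0.128  4.964]
turn units [0.0002 0.0004 0.0013]
```

```bash
python3 -m inch '[[0,0,0,0.05,-0.1,0.6,0],[0,0,0,0,0,0.6,0],[0,0,0,0,0,0.6,0],[0,0,0,0,0,0.6,0],[0,0,0,0,0,0.6,0],[0,0,0,0,0,0.6,0],[0,0,0,0,0,0.6,0],[0,0,0,0,0,0.6,0]]'
python3 -m inch '[[0,0,0,0,0,0.15,0],[0,0,0,0,0,0,0],[0,0,0,0,0,0,0]]'
python3 go.py 451.5 283 115 1.50
python3 - <<'E'
from h import *
F={n:grab_frame(n) for n in("top","side")}
im=np.hstack([F["top"]["pixels"][190:290,90:210],F["side"]["pixels"][90:190,100:220]])
save("pre",cv2.resize(np.clip(im*1.5,0,255).astype(np.uint8),None,fx=3.3,fy=3.3,interpolation=cv2.INTER_CUBIC))
E
```

```text
clock: 3.03
eef_pos: [450.4, 285.8, 118.6]
tcp_rot: [-3.142, -0.0, 1.505]
contact_force: [0.1, -1.0, -0.0]
opening: 0.997
grasp_force: 0.0
clock: 3.28
eef_pos: [450.7, 285.7, 115.9]
tcp_rot: [3.142, -0.0, 1.503]
contact_force: [-0.0, 1.4, 0.1]
opening: 0.999
grasp_force: 0.0
pos [450.7 285.7 115.9] rpy [ 3.142 -0.     1.503] F [-0.   1.4  0.1] units [-0.106  0.04   0.036]
turn units [ 0.    -0.     0.001]
```

View pics/pre.png

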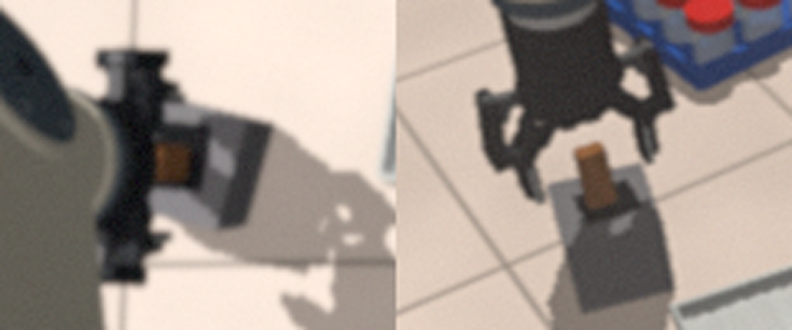

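The handle at (592,170) lies between the fingertips in the side view. I'll shift 2.5 mm in y and close.

```bash
python3 -m inch '[[0,0,0,-0.1,0.03,0,0],[0,0,0,0,0,0,0.5],[0,0,0,0,0,0,0.7],[0,0,0,0,0,0,1],[0,0,0,0,0,0,1],[0,0,0,0,0,0,1],[0,0,0,0,0,0,1],[0,0,0,0,0,0,1]]' 30
python3 -m inch '[[0,0,0,0,0,0,1],[0,0,0,0,0,0,1],[0,0,0,0,0,0,1]]' 100
python3 go.py 450 283 220 1.50
```

```text
clock: 4.05
eef_pos: [451.4, 282.9, 115.7]
tcp_rot: [3.141, -0.0, 1.502]
contact_force: [-0.2, 0.1, 2.8]
opening: 0.276
grasp_force: 29.7
clock: 4.3
eef_pos: [451.4, 283.0, 115.9]
tcp_rot: [3.141, -0.0, 1.502]
contact_force: [0.0, -1.3, 4.8]
opening: 0.268
grasp_force: 97.8
pos [451.4 283.  115.9] rpy [ 3.141 -0.     1.502] F [ 0.  -1.3  4.8] units [-2.000e-03 -5.500e-02 -4.165e+00]
turn units [ 0.0001 -0.0001  0.0005]
```

```bash
python3 -m inch '[[0,0,0,0,0,-0.2,1],[0,0,0,0,0,-0.5,1],[0,0,0,0,0,-0.6,1],[0,0,0,0,0,-0.6,1],[0,0,0,0,0,-0.6,1],[0,0,0,0,0,-0.6,1],[0,0,0,0,0,-0.6,1],[0,0,0,0,0,-0.6,1]]'
python3 -m inch '[[0,0,0,0,0,0,1],[0,0,0,0,0,0,1]]'
python3 go.py 543 31 180 1.53
python3 - <<'E'
from h import *
F={n:grab_frame(n) for n in("top","side")}
f,i,P=grab("side"); np.savez("/tmp/l",P=P,i=i)
i=i[50:200,90:240]; save("lift",cv2.resize(np.clip(i*1.5,0,255).astype(np.uint8),(590,590),interpolation=cv2.INTER_CUBIC))
E
```

```text
clock: 4.97
eef_pos: [450.9, 282.7, 223.8]
tcp_rot: [-3.141, 0.0, 1.502]
contact_force: [-0.1, 0.2, -0.5]
opening: 0.269
grasp_force: 97.8
clock: 5.13
eef_pos: [451.4, 283.0, 223.4]
tcp_rot: [3.141, -0.001, 1.502]
contact_force: [-0.3, -0.1, -1.9]
opening: 0.269
grasp_force: 97.8
pos [451.4 283.  223.4] rpy [ 3.141e+00 -1.000e-03  1.502e+00] F [-0.3 -0.1 -1.9] units [-9.803  4.349  1.733]
turn units [ 0.0003 -0.0002 -0.009 ]
```

View pics/lift.png

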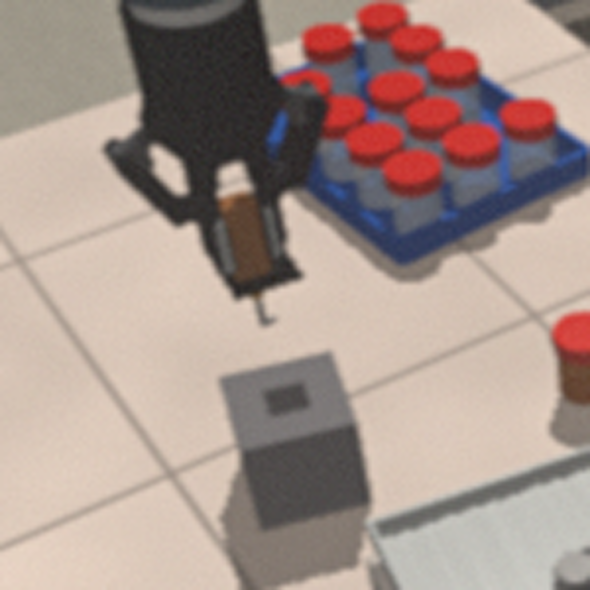

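The pick hangs upright between the fingers, with the hook at (265,318) pointing right (+x). Now over the tray.

```bash
python3 -m inch '[[0,0,0,-0.35,0.155,0,1],[0,0,0,-0.7,0.311,0,1],[0,0,0,-0.7,0.311,0,1],[0,0,0,-0.7,0.311,0,1],[0,0,0,-0.7,0.311,0,1],[0,0,0,-0.7,0.311,0,1],[0,0,0,-0.7,0.311,0,1],[0,0,0,-0.7,0.311,0,1]]'
python3 -m inch '[[0,0,0,-0.7,0.311,0,1],[0,0,0,-0.7,0.311,0,1],[0,0,0,-0.7,0.311,0,1],[0,0,0,-0.7,0.311,0,1],[0,0,0,-0.7,0.311,0,1],[0,0,0,-0.7,0.311,0,1],[0,0,0,-0.35,0.155,0.3,1],[0,0,-0.009,0,0,0.4,1]]'
python3 -m inch '[[0,0,0,0,0,0,1],[0,0,0,0,0,0,1],[0,0,0,0,0,0,1]]'
python3 go.py 543 31.8 180 1.53
python3 - <<'E'
from h import *
ims=[]
for n,u,v in(("top",255,200),("side",245,185)):
    f,i,P=grab(n); np.savez("/tmp/a_"+n,P=P,i=i)
    ims.append(i[v-38:v+38,u-38:u+38])
save("over",cv2.resize(np.clip(np.hstack(ims)*1.6,0,255).astype(np.uint8),(800,400),interpolation=cv2.INTER_CUBIC))
E
```

```text
clock: 5.95
eef_pos: [500.2, 146.2, 222.3]
tcp_rot: [-3.14, 0.001, 1.502]
contact_force: [1.0, -0.4, -1.0]
opening: 0.268
grasp_force: 97.8
clock: 6.62
eef_pos: [543.6, 28.8, 205.1]
tcp_rot: [3.141, 0.0, 1.528]
contact_force: [0.2, -0.0, -0.8]
opening: 0.267
grasp_force: 97.9
clock: 6.87
eef_pos: [542.6, 31.1, 205.3]
tcp_rot: [-3.141, -0.0, 1.529]
contact_force: [0.1, -0.3, -0.9]
opening: 0.262
grasp_force: 97.8
pos [542.6  31.1 205.3] rpy [-3.141 -0.     1.529] F [ 0.1 -0.3 -0.9] units [0.028 0.017 1.011]
turn units [-0.0002 -0.     -0.0002]
```

View pics/over.png

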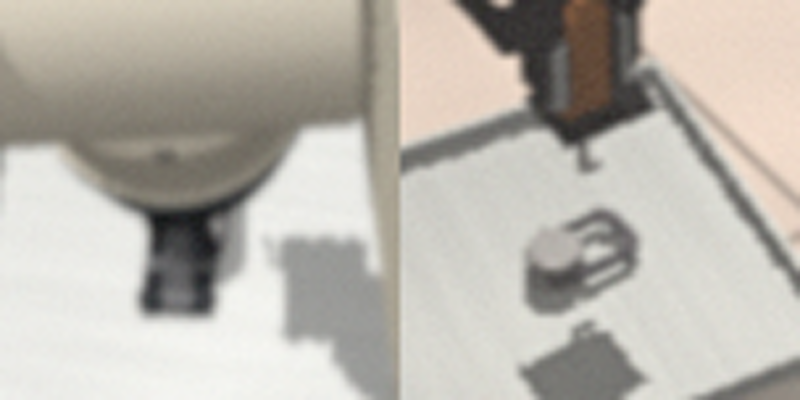

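Side view: the toe's foot is at crop (585,165), and the ring window at about (600,245) lies below it. The arm hides the top camera's view. I'll check the bias using the handle's known position.

Run:
```python
from h import *
D=np.load("/tmp/a_side.npz");P=D['P'];i=D['i'].astype(float)
m=(i[...,0]>1.5*i[...,2])&(P[...,2]>165)&(abs(P[...,0]-543)<30)&(abs(P[...,1]-31)<30)
q=P[m];print("brown",m.sum(),q.mean(0).round(1),np.percentile(q,[3,50,97],axis=0).round(1).tolist())
d=(i.max(-1)<60)&(P[...,2]>155)&(P[...,2]<180)&(abs(P[...,0]-543)<45)&(abs(P[...,1]-31)<45)
print("dark",d.sum(),np.percentile(P[d],[2,50,98],axis=0).round(1).tolist())
v0,u0=160,225
f=grab_frame("side");h=384;fl=h/2/np.tan(np.radians(f["vertical_fov"])/2);M=np.linalg.inv(np.array(f["cam_to_world"]))
def pj(x,y,z):
    c=M@[x,y,z,1]; return (c[:2]/c[2]*fl+[f["cx"],f["cy"]]).round(1)
for L in(38,44,50,58): print(L,pj(542.6,31.1,167.4-L),"tip",pj(552,30.7,167.4-L))
print("flange corners",[pj(542.6+a,31.1+b,167.4).tolist() for a,b in((-18,-18),(28,-18),(28,18))])
g=i.max(-1).astype(int)
print(g[166:184,228:256].__str__() if 0 else '\n'.join(' '.join('%3d'%t for t in row) for row in g[166:184,226:262]))
w=(P[...,2]>95)&(P[...,2]<150)&(abs(P[...,0]-545)<30)&(abs(P[...,1]-31)<25); print("below flange pts",w.sum(),P[w].round(0).tolist()[:40], np.argwhere(w)[:40].tolist())
```

```text
brown 168 [539.8  24.7 210.1] [[527.1, 14.0, 177.2], [540.6, 24.5, 211.5], [549.4, 34.3, 255.6]]
dark 123 [[522.7, 14.0, 168.7], [540.9, 23.7, 171.8], [564.6, 44.6, 178.8]]
38 [242.9 179.4] tip [246.4 177.8]
44 [243.  181.2] tip [246.4 179.6]
50 [243.1 182.9] tip [246.5 181.4]
58 [243.2 185.3] tip [246.6 183.7]
flange corners [[240.1, 175.5], [257.2, 167.1], [248.2, 158.2]]
144 144 145 137 115  75  44  35  40  45  59  66  61  53  57  60  58  58  59  54  49  40  36  39  41  41  40  42  60  91  94  74  67  86 109 122
138 135 128 122 104  79  51  40  42  50  59  63  61  58  58  59  56  56  51  42  40  35  35  37  39  39  36  41  57  84  98  85  72  69  86 115
117 108  93  83  79  72  56  46  40  41  47  53  58  57  57  52  43  40  38  37  32  36  33  33  40  45  54  70  90 113 125 114  88  66  72 103
 83  77  73  69  69  71  64  53  40  33  36  41  47  51  44  38  36  33  33  29  29  34  37  48  56  74  94 113 126 134 135 130 106  76  66  84
 69  68  69  70  72  72  72  66  56  45  35  31  36  39  37  35  35  34  33  36  39  49  71  87  96 111 127 133 135 136 134 132 120  96  81  70
 70
[... 1768 characters left out ...]
 129 130 132 130 129 129 128 130 132 133 131 133 134 134 134 132 133 133 132 134 132 132 133 133 133
below flange pts 17 [[538.0, 31.0, 146.0], [540.0, 30.0, 147.0], [538.0, 32.0, 142.0], [540.0, 31.0, 142.0], [539.0, 34.0, 137.0], [540.0, 31.0, 139.0], [546.0, 32.0, 134.0], [549.0, 32.0, 132.0], [539.0, 33.0, 135.0], [539.0, 29.0, 137.0], [542.0, 29.0, 136.0], [545.0, 30.0, 134.0], [547.0, 29.0, 133.0], [537.0, 30.0, 134.0], [538.0, 28.0, 136.0], [542.0, 30.0, 131.0], [545.0, 30.0, 130.0]] [[175, 241], [175, 242], [176, 241], [176, 242], [177, 241], [177, 242], [177, 244], [177, 245], [178, 241], [178, 242], [178, 243], [178, 244], [178, 245], [179, 241], [179, 242], [179, 243], [179, 244]]
```

```bash
python3 -m inch '[[0,0,0,0.04,0.068,0.3,1],[0,0,0,0,0,0.4,1],[0,0,0,0,0,0.4,1],[0,0,0,0,0,0.3,1],[0,0,0,0,0,0.2,1],[0,0,0,0,0,0.1,1],[0,0,0,0,0,0,1],[0,0,0,0,0,0,1]]'
python3 -m inch '[[0,0,0,0,0,0.02,1],[0,0,0,0,0,0.02,1],[0,0,0,0,0,0,1]]'
python3 -m inch '[[0,0,0,0,0,0.02,1],[0,0,0,0,0,0.02,1],[0,0,0,0,0,0,1]]'
python3 go.py 544.3 32 155 1.53
python3 - <<'E'
from h import *
f,i,P=grab("side"); v,u=188,245
save("low",cv2.resize(np.clip(i[v-30:v+30,u-30:u+30]*1.6,0,255).astype(np.uint8),(600,600),interpolation=cv2.INTER_CUBIC))
E
```

```text
clock: 7.68
eef_pos: [544.7, 31.8, 163.0]
tcp_rot: [-3.141, -0.0, 1.53]
contact_force: [-0.2, 0.1, -0.8]
opening: 0.268
grasp_force: 97.8
clock: 7.93
eef_pos: [544.7, 31.8, 162.3]
tcp_rot: [3.141, -0.0, 1.53]
contact_force: [-0.8, 0.5, -0.7]
opening: 0.267
grasp_force: 97.8
clock: 8.18
eef_pos: [544.5, 31.8, 161.0]
tcp_rot: [3.142, -0.0, 1.53]
contact_force: [-0.2, 0.0, -1.2]
opening: 0.266
grasp_force: 97.8
pos [544.5  31.8 161. ] rpy [ 3.142 -0.     1.53 ] F [-0.2  0.  -1.2] units [ 0.007 -0.01   0.242]
turn units [ 0.     -0.     -0.0001]
```

View pics/low.png

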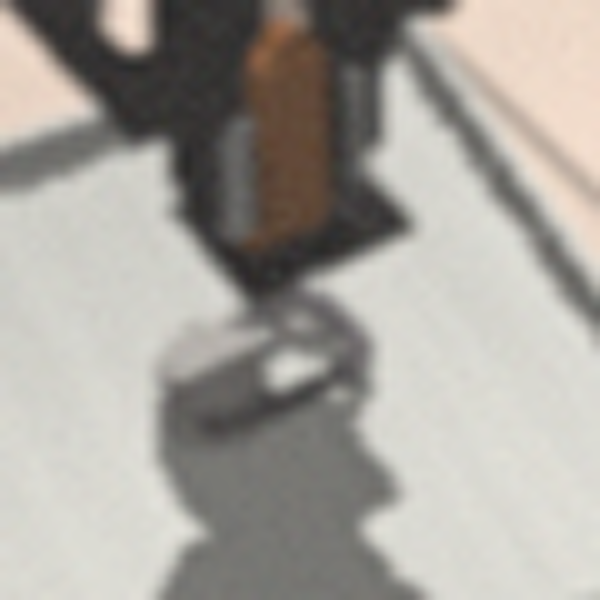

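The toe is at about (300,310), just above the window. The fingers are clear of the ring. Now I'll feel down to the tray.

```bash
python3 -m inch '[[0,0,0,0,0,0.02,1],[0,0,0,0,0,0.02,1],[0,0,0,0,0,0.02,1],[0,0,0,0,0,0,1]]' | grep -E 'eef|contact'
python3 -m inch '[[0,0,0,0,0,0.02,1],[0,0,0,0,0,0.02,1],[0,0,0,0,0,0.02,1],[0,0,0,0,0,0,1]]'| grep -E 'eef|contact'
python3 -m inch '[[0,0,0,0,0,0.02,1],[0,0,0,0,0,0.02,1],[0,0,0,0,0,0,1]]'| grep -E 'eef|contact'
```

```text
eef_pos: [544.5, 31.8, 159.4]
contact_force: [0.4, -0.6, -1.8]
eef_pos: [544.5, 31.8, 157.9]
contact_force: [-0.2, 1.1, -0.4]
eef_pos: [544.5, 31.8, 156.9]
contact_force: [-0.5, -0.3, -0.5]
```

```bash
python3 -m inch '[[0,0,0,0,0,0.02,1],[0,0,0,0,0,0.01,1],[0,0,0,0,0,0,1]]' | grep -E 'eef|contact'
python3 -c "
from rig import r;print(r.sense()['contact_force'])"
python3 -m inch '[[0,0,0,0,0,0.02,1],[0,0,0,0,0,0,1]]'| grep -E 'eef|contact'
```

```text
eef_pos: [544.5, 31.8, 156.2]
contact_force: [0.4, 0.5, -0.5]
[ 0.43048801  0.4835906  -0.45579168]
eef_pos: [544.5, 31.8, 155.7]
contact_force: [-0.3, 0.3, -1.5]
```

```bash
for k in 1; do python3 -m inch '[[0,0,0,0,0,0.02,1],[0,0,0,0,0,0,1],[0,0,0,0,0,0,1]]'| grep -E 'eef|contact'; done
python3 -m inch '[[0,0,0,0,0,0.02,1],[0,0,0,0,0,0,1],[0,0,0,0,0,0,1]]'| grep -E 'eef|contact'
```

```text
eef_pos: [544.5, 31.8, 155.2]
contact_force: [-0.2, -0.4, -0.1]
eef_pos: [544.5, 31.8, 154.8]
contact_force: [0.8, -0.7, -0.5]
```

```bash
python3 -m inch '[[0,0,0,0,0,0.016,1],[0,0,0,0,0,0,1],[0,0,0,0,0,0,1]]'| grep -E 'eef|contact'
```

```text
eef_pos: [544.5, 31.8, 154.3]
contact_force: [-0.0, -0.1, -0.6]
```

```bash
python3 -m inch '[[0,0,0,0,0,0.02,1],[0,0,0,0,0,0,1],[0,0,0,0,0,0,1]]'| grep -E 'eef|contact'
```

```text
eef_pos: [544.5, 31.8, 153.8]
contact_force: [-0.9, -0.8, -0.6]
```

```bash
python3 -m inch '[[0,0,0,0,0,0.02,1],[0,0,0,0,0,0,1],[0,0,0,0,0,0,1]]'| grep -E 'eef|contact'
```

```text
eef_pos: [544.5, 31.8, 153.4]
contact_force: [-0.3, -0.3, -0.8]
```

```bash
python3 -m inch '[[0,0,0,0,0,0.016,1],[0,0,0,0,0,0,1],[0,0,0,0,0,0,1]]'| grep -E 'eef|contact'
```

```text
eef_pos: [544.6, 31.8, 153.0]
contact_force: [0.9, 0.2, -0.4]
```

```bash
python3 -m inch '[[0,0,0,0,0,0.02,1],[0,0,0,0,0,0,1],[0,0,0,0,0,0,1]]'| grep -E 'eef|contact'
```

```text
eef_pos: [544.6, 31.8, 152.4]
contact_force: [-0.9, 0.1, -1.0]
```

```bash
python3 -m inch '[[0,0,0,0,0,0.016,1],[0,0,0,0,0,0,1],[0,0,0,0,0,0,1]]'| grep -E 'eef|contact'
```

```text
eef_pos: [544.6, 31.8, 152.1]
contact_force: [0.3, 0.3, -0.1]
```

```bash
python3 -m inch '[[0,0,0,0,0,0.016,1],[0,0,0,0,0,0,1],[0,0,0,0,0,0,1]]'| grep -E 'eef|contact'
```

```text
eef_pos: [544.5, 31.8, 151.7]
contact_force: [-0.1, -1.1, -1.6]
```

```bash
python3 -m inch '[[0,0,0,0,0,0.016,1],[0,0,0,0,0,0,1],[0,0,0,0,0,0,1]]'| grep -E 'eef|contact'
```

```text
eef_pos: [544.6, 31.8, 151.3]
contact_force: [-0.1, -0.8, -1.0]
```

```bash
python3 -m inch '[[0,0,0,0,0,0.016,1],[0,0,0,0,0,0,1],[0,0,0,0,0,0,1]]'| grep -E 'eef|contact'
```

```text
eef_pos: [544.6, 31.8, 151.0]
contact_force: [-0.3, -0.0, 1.1]
```

```bash
python3 -m inch '[[0,0,0,0,0,0.012,1],[0,0,0,0,0,0,1],[0,0,0,0,0,0,1]]'| grep -E 'clock|eef|contact'
```

```text
clock: 12.57
eef_pos: [544.6, 31.8, 150.7]
contact_force: [-0.4, -0.2, 2.6]
```

Contact with the tray at TCP z≈151, about 3.5 N. Now I'll slide the toe under the bridge.

```bash
python3 -m inch '[[0,0,0,0,0.04,0,1],[0,0,0,0,0.04,0,1],[0,0,0,0,0.04,0,1],[0,0,0,0,0.04,0,1],[0,0,0,0,0,0,1]]'| grep -E 'clock|eef|contact'
```

```text
clock: 12.98
eef_pos: [548.7, 31.7, 150.6]
contact_force: [-1.7, 0.7, 3.9]
```

```bash
python3 -m inch '[[0,0,0,0,0.04,0,1],[0,0,0,0,0.04,0,1],[0,0,0,0,0,0,1]]'| grep -E 'clock|eef|contact'
```

```text
clock: 13.23
eef_pos: [550.8, 31.6, 150.6]
contact_force: [-1.5, 0.0, 3.3]
```

```bash
python3 -m inch '[[0,0,0,0,0.04,0,1],[0,0,0,0,0.04,0,1],[0,0,0,0,0,0,1]]'| grep -E 'clock|eef|contact'
```

```text
clock: 13.48
eef_pos: [552.8, 31.5, 150.6]
contact_force: [-1.2, 0.4, 3.6]
```

```bash
python3 -m inch '[[0,0,0,0,0.04,0,1],[0,0,0,0,0.04,0,1],[0,0,0,0,0,0,1]]'| grep -E 'eef|contact'
```

```text
eef_pos: [554.9, 31.4, 150.6]
contact_force: [-2.3, 0.7, 2.8]
```

```bash
python3 -m inch '[[0,0,0,0,0.04,0,1],[0,0,0,0,0.02,0,1],[0,0,0,0,0,0,1]]'| grep -E 'eef|contact'
```

```text
eef_pos: [556.0, 31.3, 150.5]
contact_force: [-3.2, 0.5, 3.6]
```

```bash
python3 -m inch '[[0,0,0,0,0.04,0,1],[0,0,0,0,0.02,0,1],[0,0,0,0,0,0,1]]'| grep -E 'clock|eef|contact'
```

```text
clock: 14.23
eef_pos: [556.6, 31.3, 150.3]
contact_force: [-5.5, 0.4, 4.7]
```

```bash
python3 -m inch '[[0,0,0,0,0.03,-0.012,1],[0,0,0,0,0.01,0,1],[0,0,0,0,0,0,1]]'| grep -E 'eef|contact'
```

```text
eef_pos: [557.3, 31.2, 150.4]
contact_force: [-6.3, 0.2, 4.7]
```

```bash
python3 -m inch '[[0,0,0,0,0.03,0,1],[0,0,0,0,0.01,0,1],[0,0,0,0,0,0,1]]'| grep -E 'clock|eef|contact'; python3 go.py 560 31 150 1.53
```

```text
clock: 14.73
eef_pos: [558.0, 31.2, 150.3]
contact_force: [-7.0, 0.3, 4.8]
pos [558.   31.2 150.3] rpy [-3.138  0.     1.53 ] F [-7.   0.3  4.8] units [-0.004  0.082  0.013]
turn units [-0.0012  0.0001 -0.0001]
```

```bash
python3 -m inch '[[0,0,0,0,0.04,-0.012,1],[0,0,0,0,0.02,0,1],[0,0,0,0,0,0,1]]'| grep -E 'eef|contact'
```

```text
eef_pos: [559.4, 31.1, 150.5]
contact_force: [-6.7, 0.0, 3.9]
```

```bash
python3 -m inch '[[0,0,0,0,0.04,-0.008,1],[0,0,0,0,0.02,0,1],[0,0,0,0,0,0,1]]'| grep -E 'eef|contact'
```

```text
eef_pos: [560.7, 31.0, 150.6]
contact_force: [-7.5, -0.2, 2.6]
```

```bash
python3 -m inch '[[0,0,0,0,0.04,0,1],[0,0,0,0,0.02,0,1],[0,0,0,0,0,0,1]]'| grep -E 'clock|eef|contact'
```

```text
clock: 15.48
eef_pos: [562.2, 31.0, 150.6]
contact_force: [-7.6, 0.6, 3.2]
```

```bash
python3 -m inch '[[0,0,0,0,0.04,0,1],[0,0,0,0,0.02,0,1],[0,0,0,0,0,0,1]]'| grep -E 'eef|contact'
```

```text
eef_pos: [564.1, 30.9, 150.7]
contact_force: [-6.0, -0.7, 2.9]
```

```bash
python3 -m inch '[[0,0,0,0,0.04,0,1],[0,0,0,0,0.02,0,1],[0,0,0,0,0,0,1]]'| grep -E 'eef|contact'
```

```text
eef_pos: [566.6, 30.8, 151.0]
contact_force: [-2.7, -0.0, 0.7]
```

```bash
python3 -m inch '[[0,0,0,0,0.04,0,1],[0,0,0,0,0.02,0,1],[0,0,0,0,0,0,1]]'| grep -E 'clock|eef|contact'
```

```text
clock: 16.23
eef_pos: [569.6, 30.9, 151.5]
contact_force: [0.9, 0.5, -0.8]
```

```bash
python3 -m inch '[[0,0,0,0,0.05,0.012,1],[0,0,0,0,0.05,0,1],[0,0,0,0,0.05,0,1],[0,0,0,0,0.05,0,1],[0,0,0,0,0.05,0,1],[0,0,0,0,0,0,1]]'| grep -E 'eef|contact'
```

```text
eef_pos: [575.2, 30.6, 151.1]
contact_force: [-0.4, -0.5, -0.1]
```

```bash
python3 -m inch '[[0,0,0,0,0.06,0,1],[0,0,0,0,0.06,0,1],[0,0,0,0,0.06,0,1],[0,0,0,0,0.06,0,1],[0,0,0,0,0.06,0,1],[0,0,0,0,0.06,0,1],[0,0,0,0,0.06,0,1],[0,0,0,0,0,0,1]]'| grep -E 'eef|contact'
```

```text
eef_pos: [585.7, 30.1, 151.1]
contact_force: [-0.0, 1.0, 0.3]
```

```bash
python3 -m inch '[[0,0,0,0,0.06,0,1],[0,0,0,0,0.06,0,1],[0,0,0,0,0.06,0,1],[0,0,0,0,0.06,0,1],[0,0,0,0,0.06,0,1],[0,0,0,0,0,0,1]]'| grep -E 'clock|eef|contact'
python3 - <<'E'
from h import *
f,i,P=grab("side"); v,u=188,255
save("out",cv2.resize(np.clip(i[v-30:v+30,u-30:u+30]*1.6,0,255).astype(np.uint8),(600,600),interpolation=cv2.INTER_CUBIC))
E
```

```text
clock: 17.9
eef_pos: [593.2, 29.8, 151.1]
contact_force: [-1.3, -1.2, 0.4]
```

View pics/out.png

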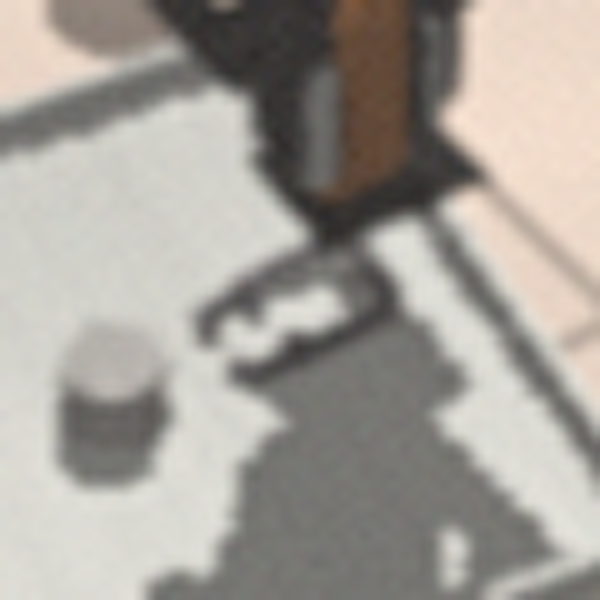

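The ring is off the spindle at about (300,310), with the hook inside it and the spindle bare at (110,400). I'll slide the toe back out from under the bridge, then lift.

```bash
python3 -m inch '[[0,0,0,0,-0.07,0,1],[0,0,0,0,-0.08,0,1],[0,0,0,0,-0.08,0,1],[0,0,0,0,-0.08,0,1],[0,0,0,0,-0.08,0,1],[0,0,0,0,-0.08,0,1],[0,0,0,0,-0.08,0,1],[0,0,0,0,0,0,1]]'| grep -E 'eef|contact'
python3 -m inch '[[0,0,0,0,0,-0.08,1],[0,0,0,0,0,-0.1,1],[0,0,0,0,0,-0.1,1],[0,0,0,0,0,-0.1,1],[0,0,0,0,0,-0.1,1],[0,0,0,0,0,0,1]]'| grep -E 'clock|eef|contact'
python3 - <<'E'
from h import *
f,i,P=grab("side"); v,u=188,255
g=i.max(-1).astype(float); x,y,z=P[...,0],P[...,1],P[...,2]
save("out2",cv2.resize(np.clip(i[v-30:v+30,u-30:u+30]*1.6,0,255).astype(np.uint8),(600,600),interpolation=cv2.INTER_CUBIC))
E
```

```text
eef_pos: [578.6, 30.5, 151.1]
contact_force: [0.6, -0.5, 0.5]
clock: 19.12
eef_pos: [579.4, 30.4, 163.7]
contact_force: [0.2, -1.2, -0.7]
```

View pics/out2.png

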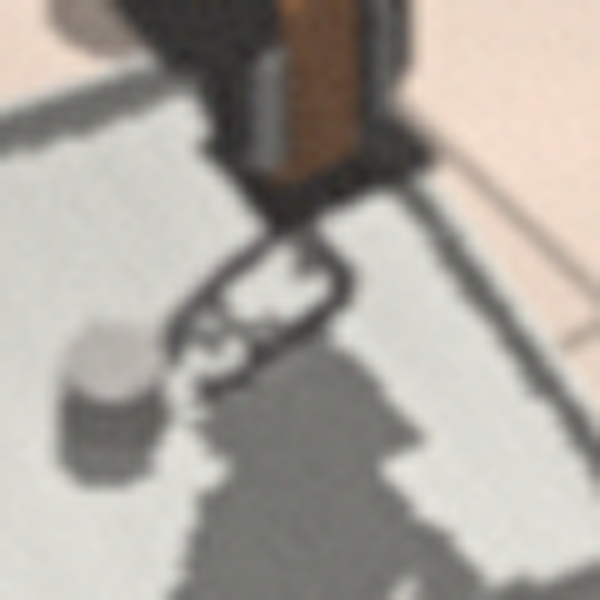

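The ring lies in the tray, clear of the spindle, with its left end at about (170,350). The toe at (300,265) is free above its window. I'll lift, then measure the ring.

```bash
python3 -m inch '[[0,0,0,0,0,-0.3,1],[0,0,0,0,0,-0.4,1],[0,0,0,0,0,-0.4,1],[0,0,0,0,0,-0.4,1],[0,0,0,0,0,-0.4,1],[0,0,0,0,0,-0.4,1],[0,0,0.009,0,0,-0.1,1],[0,0,0,0,0,0,1]]'| grep -E 'clock|eef|contact'
python3 go.py 451.4 283 223.5 1.502
python3 - <<'E'
from h import *
f,i,P=grab("side"); x,y,z=P[...,0],P[...,1],P[...,2]; g=i.max(-1).astype(float)
m=(abs(x-550)<70)&(abs(y-31)<60)&(z<100)&(z>60)
print('\n'.join(' '.join('%3d'%t for t in row) for row in g[178:204,228:270].astype(int)))
h=(z[178:204,228:270]); print('\n'.join(' '.join('%3d'%t for t in row) for row in h.round()[4:20]))
E
```

```text
clock: 19.83
eef_pos: [579.8, 30.5, 224.9]
contact_force: [0.1, 0.6, -2.1]
pos [579.8  30.5 224.9] rpy [ 3.139 -0.     1.5  ] F [ 0.1  0.6 -2.1] units [ 9.715 -5.834  0.046]
turn units [ 0.0008 -0.0001 -0.0005]
130 129 131 128 131 128 131 129 129 129 129 129 130 130 132 133 132 133 133 132 132 132 132 133 133 131 129 130 132 133 134 135 130 116 102 111 111  91  70  71  96 126
130 130 130 130 130 129 129 132 130 130 130 130 130 130 131 133 132 134 133 134 133 133 132 131 133 133 131 130 131 132 133 134 136 132 129 135 133 115  90  70  79 109
129 129 129 129 131 128 129 129 131 130 129 129 129 131 132 132 132 131 132 132 134 134 133 131 133 132 132 131 131 132 132 135 135 136 136 138 138 132 115  88  75  89
129 129 132 130 130 130 130 129 132 129 131 130 129 129 131 131 131 133 133 134 133 135 133 131 132 133 133 130 131 133 132 131 135 135 135 137 137 138 131 108  84  78
129 130 130 131 132 130 130 130 130 131 129 130 130 131 129 132 133 132 135 134 133 135 133 133 132 131 134 133 132 132 133 133 134 134 137 137 137 137 135 120  92  71
130 130 129 129 129 132 131 130 129 129 133 131 1
[... 2976 characters left out ...]
38 133 112  77  65  64  66  64  65  65  63  63  75 107 131 138 137 136 136 134 133 133 136 137 133 115  89 107 132 140 136 111  81  91 121 138 139 137 139 140 140 138
138 136 113  82  69  68  67  69  67  68  64  69  90 121 137 138 137 136 137 136 134 135 135 136 128 103  92 117 136 139 125  97  80 108 131 140 140 139 137 140 140 138
139 135 114  85  72  74  75  74  72  72  72  80 108 132 138 139 136 135 136 137 135 134 135 135 116  90  98 125 137 137 122  93  78 105 131 139 139 140 138 139 139 139Traceback (most recent call last):
  File "<stdin>", line 5, in <module>
  File "<stdin>", line 5, in <genexpr>
  File "<stdin>", line 5, in <genexpr>
ValueError: cannot convert float NaN to integer
```

The ring isn't on the tray where expected, so it may be hanging on the toe. I'll check the pixels around the hook numerically.

```bash
cat >> h.py <<'E'
def proj(f,p):
    c=np.linalg.inv(np.array(f["cam_to_world"]))@np.r_[p,1]; h=384
    return (c[:2]/c[2]*h/2/np.tan(np.radians(f["vertical_fov"])/2)+[f["cx"],f["cy"]]).round(1)
E
python3 - <<'E'
from h import *
f,i,P=grab("side"); g=i.max(-1).astype(int)
for z in(187,149,75): print(z,proj(f,[579.8,30.5,z]))
print("tip",proj(f,[589,30,149]), "bridge if hung", proj(f,[586,30,149]))
u,v=[int(t) for t in proj(f,[579.8,30.5,149])]
print(u-22,v-14);print('\n'.join(' '.join('%3d'%t for t in row) for row in g[v-14:v+30,u-22:u+18]))
E
```

```text
187 [256.1 154.8]
149 [256.2 167. ]
75 [256.4 188.7]
tip [259.5 165.5] bridge if hung [258.5 166. ]
234 153
 90  89  85  85  82  84  86  86  88  84  66  49  37  36  39  48  62  65  59  55  58  59  59  60  61  61  51  41  38  42  42  38  45  77 114 141 148 148 147 147
 90  89  91  90  89  90  91  90  91  87  78  62  45  38  46  51  62  64  60  57  59  58  57  56  55  50  41  35  39  40  42  38  35  46  80 124 146 149 147 147
 91  90  90  90  90  88  89  89  90  91  89  79  58  44  40  44  53  58  60  60  58  56  52  47  40  37  36  35  35  35  37  38  41  51  77 120 144 147 146 148
 89  89  90  90  88  90  90  89  90  90  89  87  79  62  40  34  42  50  56  53  49  45  38  34  35  35  32  32  35  36  46  60  79  99 115 135 147 148 148 148
 89  89  88  90  89  89  89  89  88  88  91 102 111  95  61  36  32  40  43  42  37  34  33  31  35  30  33  40  52  69  86 105 125 141 146 148 149 149 148 147
 90  90  88  90  88  89  89  90  89  87  95 121 140 128  93  56  37  31  36  35  33  33  34  36  39  44  58  78 100 116 133 144 148 150 149 149 148 148 147 148
 89  89  90  89  90  90  88  88 
[... 5347 characters left out ...]
 134 137 136 134 135 134 135 134 135 137 136 137 137 137 137
114 114 114 114 115 116 118 121 128 131 134 134 133 132 133 134 133 136 136 135 134 121  97  92 112 127 135 136 135 135 135 133 134 135 134 135 138 137 139 138
115 116 114 114 115 116 117 115 121 131 132 133 132 133 133 132 135 134 136 136 130 114  89  94 114 129 136 136 138 136 136 135 133 135 136 135 137 136 138 137
115 117 117 115 117 112 105 106 123 132 132 134 133 135 133 132 134 134 136 137 125 103  92 111 131 137 136 136 136 137 135 135 134 134 134 134 137 137 137 136
113 119 118 115 111 102  89 105 127 136 134 132 131 133 134 134 134 134 136 135 116  88  92 117 133 130 128 133 137 137 137 137 135 134 135 136 134 137 138 136
```

The ring does hang on the toe: a dark strip runs from (256,163) to (260,180). I'll get its 3D points to see how it hangs.

```bash
python3 - <<'E'
from h import *
from collections import defaultdict
A=[]
for k in range(2):
    f,i,P=grab("side"); A.append(P)
P=np.nanmean(A,0)
m=(P[...,2]>84)&(P[...,2]<160)&(abs(P[...,0]-580)<45)&(abs(P[...,1]-31)<40)
g=i.max(-1)
for v in range(158,188):
    L=[(u,*P[v,u].round(0).astype(int).tolist(),int(g[v,u])) for u in np.where(m[v])[0]]
    if L: print(v,L)
E
python3 - <<'E'
from rig import r; s=r.sense(); print(s["contact_force"],s["clock"])
E
```

```text
161 [(np.int64(250), 588, 68, 135, 55)]
162 [(np.int64(251), 590, 67, 132, 51), (np.int64(256), 583, 36, 159, 67), (np.int64(257), 587, 37, 156, 100)]
163 [(np.int64(256), 583, 36, 155, 59), (np.int64(257), 583, 32, 158, 82)]
164 [(np.int64(256), 583, 35, 153, 48), (np.int64(257), 583, 32, 156, 58), (np.int64(258), 585, 31, 155, 90)]
165 [(np.int64(254), 574, 31, 158, 70), (np.int64(255), 576, 30, 158, 61), (np.int64(256), 607, 70, 110, 53), (np.int64(257), 581, 29, 156, 44), (np.int64(258), 581, 25, 159, 66)]
166 [(np.int64(254), 574, 31, 155, 67), (np.int64(255), 575, 29, 156, 67), (np.int64(256), 581, 32, 150, 65), (np.int64(257), 580, 28, 154, 49), (np.int64(258), 580, 23, 158, 52), (np.int64(259), 582, 22, 158, 80)]
167 [(np.int64(254), 574, 31, 152, 63), (np.int64(255), 576, 30, 152, 76), (np.int64(256), 578, 29, 151, 80), (np.int64(257), 581, 28, 150, 69), (np.int64(258), 579, 22, 156, 50), (np.int64(259), 581, 20, 156, 59)]
168 [(np.int64(253), 597, 70, 105, 68), (np.int64(254), 582, 43, 134, 73), (np.int64(255), 576, 30, 148, 98), (np.int64(258), 578, 21, 154, 62), (np.int64
[... 3145 characters left out ...]
56), 574, 23, 112, 91), (np.int64(257), 587, 37, 92, 120), (np.int64(271), 619, 23, 86, 120), (np.int64(272), 620, 21, 86, 139)]
182 [(np.int64(255), 581, 37, 93, 103), (np.int64(256), 583, 36, 93, 115), (np.int64(272), 619, 19, 85, 134), (np.int64(273), 621, 18, 85, 143)]
183 [(np.int64(273), 619, 16, 84, 135), (np.int64(274), 621, 14, 84, 145)]
184 [(np.int64(273), 617, 12, 85, 118), (np.int64(274), 619, 11, 84, 139)]
185 [(np.int64(274), 617, 9, 85, 126), (np.int64(275), 619, 7, 84, 143)]
186 [(np.int64(275), 617, 4, 85, 134), (np.int64(276), 619, 3, 85, 143)]
187 [(np.int64(276), 617, 0, 85, 136)]
[ 0.58392147 -0.06639374 -0.5415416 ] 20.0333<stdin>:6: RuntimeWarning: Mean of empty slice
```

The ring hangs upright on the toe: bridge at z≈157, prongs at z≈110 and leaning to -x, which is the right way up for laying it down. I'll move back, let the prongs touch the tray, then drag +x while lowering so it lies down the right way. The spindle shoulder can then hold it while the toe slides out.

```bash
python3 -m inch '[[0,0,0,0,-0.06,0,1],[0,0,0,0,-0.12,0,1],[0,0,0,0,-0.14,0,1],[0,0,0,0,-0.14,0,1],[0,0,0,0,-0.14,0,1],[0,0,0,0,-0.14,0,1],[0,0,0,0,-0.1,0,1],[0,0,0,0,-0.04,0,1]]'| grep -E 'eef|contact'
python3 -m inch '[[0,0,0,0,0,0.05,1],[0,0,0,0,0,0.15,1],[0,0,0,0,0,0.15,1],[0,0,0,0,0,0.15,1],[0,0,0,0,0,0.15,1],[0,0,0,0,0,0.15,1],[0,0,0,0,0,0.15,1],[0,0,0,0,0,0.1,1]]'| grep -E 'eef|contact'
python3 -m inch '[[0,0,0,0,0,0.05,1],[0,0,0,0,0,0,1],[0,0,0,0,0,0,1]]'| grep -E 'clock|eef|contact'
cat > look.py <<'E'
from h import *
import sys
f,i,P=grab("side"); px,z=float(sys.argv[1]),float(sys.argv[2])
x,y,Z=P[...,0],P[...,1],P[...,2]; g=i.max(-1)
m=(Z>float(sys.argv[3]))&(Z<z+10)&(abs(x-px)<60)&(abs(y-31)<26)&(x>540)&(g<95)
for b in range(70,180,6):
    q=P[m&(Z>=b)&(Z<b+6)]
    if len(q): print(b,len(q),q.mean(0).round(0),"x",q[:,0].min().round(),q[:,0].max().round(),"y",q[:,1].min().round(),q[:,1].max().round())
E
python3 look.py 557 125 78
```

```text
eef_pos: [556.6, 32.0, 223.1]
contact_force: [0.2, -0.4, -1.1]
eef_pos: [556.9, 31.9, 196.2]
contact_force: [0.7, -0.0, -1.5]
clock: 21.62
eef_pos: [557.1, 31.9, 195.6]
contact_force: [0.4, -0.6, -1.6]
76 2 [579.  14.  80.] x 543.0 615.0 y 6.0 22.0
82 8 [567.  32.  85.] x 557.0 616.0 y 16.0 44.0
88 4 [562.  40.  92.] x 557.0 564.0 y 20.0 48.0
94 6 [558.  28.  99.] x 556.0 563.0 y 18.0 45.0
100 3 [559.  28. 102.] x 556.0 562.0 y 18.0 39.0
106 1 [556.  18. 107.] x 556.0 556.0 y 18.0 18.0
112 3 [558.  26. 114.] x 555.0 564.0 y 16.0 43.0
118 9 [556.  28. 122.] x 552.0 560.0 y 16.0 33.0
124 11 [557.  27. 127.] x 552.0 561.0 y 17.0 35.0
130 5 [557.  32. 132.] x 554.0 562.0 y 23.0 38.0
```

```bash
python3 -m inch '[[0,0,0,0,0.04,0.045,1],[0,0,0,0,0.04,0.045,1],[0,0,0,0,0.04,0.045,1],[0,0,0,0,0.04,0.045,1],[0,0,0,0,0.04,0.045,1],[0,0,0,0,0.04,0.045,1]]'| grep -E 'eef|contact'
python3 -m inch '[[0,0,0,0,0.07,0.02,1],[0,0,0,0,0.07,0.025,1],[0,0,0,0,0.07,0.03,1],[0,0,0,0,0.07,0.03,1],[0,0,0,0,0.07,0.04,1],[0,0,0,0,0.07,0.05,1],[0,0,0,0,0.07,0.05,1],[0,0,0,0,0,0,1]]'| grep -E 'clock|eef|contact'
python3 look.py 575 115 78
```

```text
eef_pos: [563.2, 31.5, 188.7]
contact_force: [0.5, -0.1, -1.3]
clock: 22.83
eef_pos: [575.5, 30.6, 182.4]
contact_force: [0.4, 0.1, -1.6]
76 50 [601.  27.  79.] x 569.0 625.0 y 6.0 57.0
106 5 [574.  31. 110.] x 571.0 576.0 y 30.0 33.0
112 2 [572.  31. 115.] x 571.0 573.0 y 30.0 31.0
118 4 [572.  30. 121.] x 570.0 573.0 y 29.0 32.0
```

The ring has left the toe and is on the tray floor. I'll lift the pick clear and measure how it lies.

```bash
python3 -m inch '[[0,0,0,0,0,-0.2,1],[0,0,0,0,0,-0.3,1],[0,0,0,0,0,-0.3,1],[0,0,0,0,0,-0.3,1],[0,0,0,0,0,-0.3,1],[0,0,0,0,0,-0.2,1],[0,0,0.0,0,0,-0.05,1],[0,0,0,0,0,0,1]]'| grep -E 'clock|eef|contact'
python3 - <<'E'
from h import *
f=grab_frame("side"); 
im=rect(f,77,585,31,50,0.5).max(-1).astype(int)   # 2mm px
print("x from 536 step 2, y from 80 down")
for k,row in enumerate(im): print('%3d '%(80-2*k)+''.join('#' if t<75 else '+' if t<100 else '-' if t<118 else '.' for t in row))
E
```

```text
clock: 23.55
eef_pos: [575.6, 30.7, 224.7]
contact_force: [-0.4, -0.4, -0.5]
x from 536 step 2, y from 80 down
 80 ..........................................-+##+-..
 78 ..........................................-++#+-..
 76 ...........................................-+#+-..
 74 ...........................................+##+-..
 72 ..........................................-+##+-..
 70 ..........................................-+##+...
 68 ..........................................-+#+-...
 66 ..........................................+##+-...
 64 .........................................-+##+-...
 62 .........................................-+#++-...
 60 .........................................-+#++-...
 58 .........................................-+#++....
 56 .........................................-+#++....
 54 .........................................+##+-....
 52 ........................................-+##+-....
 50 -.......................................-+##+.....
 48 --......................................-+##+.....
 46 --.................--------.............-+##+.....
[... 1060 characters left out ...]
...................--+++++-++#++........
  4 ................................---..-+#+-........
  2 .....................................-+#+-........
  0 .....................................-+#+-........
 -2 .....................................-+#+.........
 -4 .....................................+#++.........
 -6 ....................................-+##+.........
 -8 ....................................-+#++.........
-10 ....................................-+#+-.........
-12 ----................................-+#+-.........
-14 +++-................................-##+-....--.--
-16 +++-...............................-+##+-.........
-18 ----...............................-+##+..........
```

```bash
python3 - <<'E'
from h import *
Z=[];
for k in range(3):
    f,i,P=grab("side"); Z.append(P)
P=np.nanmedian(Z,0); g=i.max(-1); x,y,z=P[...,0],P[...,1],P[...,2]
# local tray plane
t=(g>118)&(x>550)&(x<608)&(y>-30)&(y<80)&(z<80)
A=np.c_[P[t][:,:2],np.ones(t.sum())]; c=np.linalg.lstsq(A,P[t][:,2],rcond=None)[0]; print("plane at",c@[585,30,1],c)
d=z-(c[0]*x+c[1]*y+c[2])
m=(g<90)&(x>562)&(x<620)&(y>4)&(y<48)&(z<95)
for a in range(562,622,6):
    q=m&(x>=a)&(x<a+6); print(a,q.sum(),"dz med",np.median(d[q]).round(1) if q.any() else None, "lo/hi y",[(np.median(d[q&s]).round(1) if (q&s).any() else None) for s in(y<20,(y>=20)&(y<30),y>=30)])
E
python3 go.py 451.4 283 224 1.502
```

```text
plane at 74.67611771603657 [ 1.32135018e-04 -3.04915213e-04  7.46079662e+01]
562 1 dz med 2.4 lo/hi y [None, np.float64(2.4), None]
568 11 dz med 1.6 lo/hi y [np.float64(1.5), np.float64(2.2), np.float64(2.0)]
574 11 dz med 2.3 lo/hi y [np.float64(2.2), np.float64(-0.1), np.float64(2.5)]
580 11 dz med 3.4 lo/hi y [np.float64(3.7), np.float64(2.5), np.float64(3.2)]
586 14 dz med 2.4 lo/hi y [np.float64(1.8), None, np.float64(3.1)]
592 11 dz med 2.5 lo/hi y [np.float64(2.3), None, np.float64(2.6)]
598 11 dz med 2.0 lo/hi y [np.float64(2.0), None, np.float64(2.3)]
604 13 dz med 2.6 lo/hi y [np.float64(2.8), None, np.float64(2.3)]
610 25 dz med 2.7 lo/hi y [np.float64(2.3), np.float64(2.5), np.float64(3.0)]
616 15 dz med 1.9 lo/hi y [np.float64(1.4), np.float64(3.4), np.float64(-0.5)]
pos [575.   30.7 223.5] rpy [-3.141  0.     1.502] F [ 0.2 -0.5 -0.6] units [ 9.727 -5.631 -0.016]
turn units [-0.0002  0.     -0.0001]
```

The ring is flat: about 2.5 mm above the floor along its whole length, origin about 55 mm from the spindle. Back to the stand.

```bash
python3 -m inch '[[0,0,0,0.325,-0.188,0,1],[0,0,0,0.65,-0.376,0,1],[0,0,0,0.65,-0.376,0,1],[0,0,0,0.65,-0.376,0,1],[0,0,0,0.65,-0.376,0,1],[0,0,0,0.65,-0.376,0,1],[0,0,0,0.65,-0.376,0,1],[0,0,0,0.65,-0.376,0,1]]'| grep -E 'eef|contact'
python3 -m inch '[[0,0,0,0.65,-0.376,0,1],[0,0,0,0.65,-0.376,0,1],[0,0,0,0.65,-0.376,0,1],[0,0,0,0.65,-0.376,0,1],[0,0,0,0.65,-0.376,0,1],[0,0,0,0.65,-0.376,0,1],[0,0,0,0.65,-0.376,0,1],[0,0,0,0.325,-0.188,0,1]]'| grep -E 'eef|contact'
python3 -m inch '[[0,0,0,0,0,0,1],[0,0,0,0,0,0,1],[0,0,0,0,0,0,1]]'| grep -E 'clock|eef|contact'
python3 go.py 451.4 283 160 1.502
```

```text
eef_pos: [512.4, 158.3, 223.7]
contact_force: [-0.1, -0.8, -0.1]
eef_pos: [450.1, 285.3, 223.7]
contact_force: [-0.3, 0.3, -1.0]
clock: 25.33
eef_pos: [451.6, 283.0, 223.8]
contact_force: [0.3, 0.9, -0.0]
pos [451.6 283.  223.8] rpy [-3.142  0.     1.502] F [ 0.3  0.9 -0. ] units [-1.000e-03 -8.000e-03  2.554e+00]
turn units [-0.      0.0001 -0.0001]
```

```bash
python3 -m inch '[[0,0,0,0,0,0.4,1],[0,0,0,0,0,0.5,1],[0,0,0,0,0,0.5,1],[0,0,0,0,0,0.5,1],[0,0,0,0,0,0.4,1],[0,0,0,0,0,0.2,1],[0,0,0,0,0,0,1]]'| grep -E 'eef|contact'
python3 -m inch '[[0,0,0,0,0,0.12,1],[0,0,0,0,0,0.12,1],[0,0,0,0,0,0.12,1],[0,0,0,0,0,0.12,1],[0,0,0,0,0,0,1]]'| grep -E 'clock|eef|contact'
```

```text
eef_pos: [451.0, 282.7, 160.0]
contact_force: [0.4, -0.9, -1.2]
clock: 26.33
eef_pos: [451.3, 283.5, 149.1]
contact_force: [-0.4, 0.6, -1.9]
```

```bash
python3 -m inch '[[0,0,0,0,0,0.15,1],[0,0,0,0,0,0.2,1],[0,0,0,0,0,0.2,1],[0,0,0,0,0,0.2,1],[0,0,0,0,0,0.2,1],[0,0,0,0,0,0.12,1],[0,0,0,0,0,0,1],[0,0,0,0,0,0,1]]'| grep -E 'clock|eef|contact'
```

```text
clock: 27.0
eef_pos: [451.4, 283.5, 122.4]
contact_force: [0.3, -0.5, -1.5]
```

Now the last 6 mm, slowly, until the flange touches.

```bash
python3 -m inch '[[0,0,0,0,0,0.06,1],[0,0,0,0,0,0.06,1],[0,0,0,0,0,0.06,1],[0,0,0,0,0,0.03,1],[0,0,0,0,0,0,1],[0,0,0,0,0,0,1]]'| grep -E 'clock|eef|contact'
```

```text
clock: 27.5
eef_pos: [451.5, 283.6, 117.4]
contact_force: [-0.3, -0.1, -0.1]
```

```bash
python3 -m inch '[[0,0,0,0,0,0.02,1],[0,0,0,0,0,0.0,1],[0,0,0,0,0,0,1]]'| grep -E 'clock|eef|contact'
```

```text
clock: 27.75
eef_pos: [451.5, 283.6, 117.0]
contact_force: [-0.5, -0.1, -1.6]
```

```bash
python3 -m inch '[[0,0,0,0,0,0.02,1],[0,0,0,0,0,0.02,1],[0,0,0,0,0,0,1],[0,0,0,0,0,0,1]]'| grep -E 'clock|eef|contact'
```

```text
clock: 28.08
eef_pos: [451.5, 283.6, 115.9]
contact_force: [-0.6, -0.7, -1.0]
```

```bash
python3 -m inch '[[0,0,0,0,0,0.01,0.72],[0,0,0,0,0,0.0,0.7],[0,0,0,0,0,0,0.65],[0,0,0,0,0,0,0.6],[0,0,0,0,0,0,0.4],[0,0,0,0,0,0,0.1],[0,0,0,0,0,0,0],[0,0,0,0,0,0,0]]'
```

```text
clock: 28.75
eef_pos: [451.5, 283.6, 115.7]
tcp_rot: [3.142, -0.0, 1.502]
contact_force: [0.1, 0.2, 0.3]
opening: 0.945
grasp_force: 0.0
```

```bash
python3 -m inch '[[0,0,0,0,0,-0.2,0],[0,0,0,0,0,-0.4,0],[0,0,0,0,0,-0.6,0],[0,0,0,0,0,-0.6,0],[0,0,0,0,0,-0.6,0],[0,0,0,0,0,-0.6,0],[0,0,0,0,0,-0.6,0],[0,0,0,0,0,-0.6,0]]'
python3 -m inch '[[0,0,0,0,-0.8,-0.1,0],[0,0,0,0,-0.8,0,0],[0,0,0,0,-0.8,0,0],[0,0,0,0,-0.8,0,0],[0,0,0,0,0,0,0],[0,0,0,0,0,0,0]]'
python3 - <<'E'
from h import *
for n in("top","side"):
    f,i,P=grab(n);x,y,z=P[...,0],P[...,1],P[...,2]
    m=(z>132)&(z<150)&(abs(y-284)<40)&(abs(x-452)<40)
    print(n,"handle top",m.sum(),P[m].mean(0).round(1),np.nanmax(z[m]).round(1),cv2.minAreaRect(P[m][:,:2].astype(np.float32)))
    g=i.max(-1); 
    fl=(z>79)&(z<90)&(abs(y-284)<30)&(abs(x-452)<40)&(g<55); print("flange",fl.sum(),np.percentile(P[fl],[2,50,98],axis=0).round(1).tolist())
    d=(g<95)&(x>545)&(x<612)&(abs(y-27)<25)&(z<100); print("ring",d.sum(),P[d].min(0).round(1),P[d].max(0).round(1))
E
```

```text
clock: 29.42
eef_pos: [451.5, 283.6, 222.5]
tcp_rot: [3.141, -0.001, 1.502]
contact_force: [-0.7, -0.4, -0.5]
opening: 1.0
grasp_force: 0.0
clock: 29.92
eef_pos: [371.4, 289.4, 224.2]
tcp_rot: [3.141, -0.001, 1.503]
contact_force: [0.4, -0.3, -0.1]
opening: 0.998
grasp_force: 0.0
top handle top 84 [450.9 285.  135.8] 139.3 ((451.5950927734375, 285.2347717285156), (15.388880729675293, 23.43442726135254), 89.32803344726562)
flange 191 [[432.8, 266.7, 79.3], [462.4, 277.7, 81.6], [478.4, 298.8, 84.8]]
ring 63 [570.9  10.5  72.5] [611.9  43.7  79.9]
side handle top 45 [448.1 281.  135.6] 138.5 ((449.179443359375, 283.8892822265625), (18.87289810180664, 23.209407806396484), 83.7785415649414)
flange 108 [[430.6, 264.3, 79.2], [451.4, 275.5, 81.3], [473.4, 298.2, 84.1]]
ring 104 [566.8   4.9  70.9] [612.   45.3  83.2]
```

The pick hangs at the same height and place as at the start, and the ring is still flat in the tray. Handing in.

```bash
python3 -c "
from rig import r; print(r.sign_off())"
```

```text
the job is handed in; nothing more can be done
None
```

I handed the job in at about 30 s of the 64 s allowed: the ring lies flat in the tray about 55 mm from the spindle, and the pick hangs back in its stand; the ring caught on the hook during the first lift, so I had to lower it onto the tray again, and no verdict was returned.

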